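# Feel the free play of the blind drive with the purple key

### The arm

A 7-joint arm with a two-finger parallel gripper is mounted at the origin on the work surface. World frame = base frame: x ahead of the robot, y to its left, z up, the work surface at z = 0. Lengths are in m, angles in rad, forces in N, time in s.
With the tool pointing down it reaches from about 0.4 to 0.85 m from the base axis. Payload 10.4 kg.
Tool frame: the origin (TCP) lies at the very end of the fingers, on their centre line; the grasp point (between the pads) lies manip.hold_point_z behind it (manip.hold_point_z is the distance from the TCP to the grasp point, in m); z points along the fingers, x is the direction in which the jaws open and shut, and the axes are right-handed (so a half turn about z gives the same grasp; the last joint's range is limited). The gripper opens to 85 mm and grips with 20 to 120 N. Pads are 22 mm wide; open, the fingers measure 114 mm over their backs; the gripper's body (76 mm by 85 mm) begins 54 mm behind the grasp point. The pads swing forward as they close: fully open they stand 13 mm farther back than shut.
Start: joints at [-1.33, 0.332, -0.065, 1.46, 0.022, 1.35, -0.088], TCP at [0.163, 0.603, 0.231] pointing down, gripper open.
Joint ranges: [-2.6, 2.6], [-0.5, 2.12], [-1.47, 1.34], [0.16, 2.42], [-1.27, 4.41], [0.06, 2.06], [-2.6, 2.6]. Speed limits (rad/s): [2.22, 2.22, 2.79, 2.79, 3.14, 3.14, 3.14].

### API

Orientations are given as a unit quaternion [x, y, z, w].
In Python, from workcell import readout, camera, camera_info, manip gives the robot as it stands.
- The arm moves only by the tool play_rows, never from a script. Its argument "rows" is a list of rows, each a list of 3 entries, a list of its own where there are three numbers: the shift along the world's x, y, z in mm, then the turn, a rotation vector about the world's x, y, z in degrees, then the finger opening in mm, from 0 to 85.4. In form: [[[tx, ty, tz], [rx, ry, rz], fingers], ...]. A call has 1 to 12 rows; each row shifts and turns the commanded pose from where the row before left it; what a row does not reach is not made up. A row lasts 1/8 s, in which the tool goes at most 62.5 mm and 10.7 degrees, less where a joint would pass 70% of its speed; a pose out of reach is approached as far as the arm can. A call with a gripper value outside its range is refused whole. The fingers move at their own pace and stop on an object; "force" is the grip in N (left out, the last holds). Time passes only in rows, so rows that do not move let the fingers close. It gives the time, the measured TCP pose, the force and the opening at its end, in the units of the state.
- readout.get_obs(): the state, without advancing time (a new reading comes with each control period).
- camera(name): name is "side" or "top" or "wrist"; returns the picture (480x640x3 uint8, blue, green, red); there is no depth.
- camera_info(name): a dict with "fx", "fy", "cx", "cy" (pixels), "k1" (the pictures are not rectified: a ray, as slopes to the right and down, at radius r is drawn at 1 + k1 r^2 times it, then the intrinsics apply), "world_from_camera" (4x4, takes a point from camera to world coordinates). Camera axes: x right, y up, looking along -z (the intrinsics and any distortion apply to the point x, -y, -z); pixel columns grow to the right and rows downward; lengths in m; the calibration is good to about 2 mm. A picture is of the moment at which its call begins: read the wrist's pose just before it. camera_info takes no time and is no camera call; for the wrist camera it gives the pose at the moment of the call.
- manip.hand_in(): hands the job in, once; it reports no verdict.
The state is a dict: "clock": time; "joint_pos": joint angles; "joint_velocities": joint speeds; "tau": joint torques, N m; "position": TCP position; "ee_rot": TCP orientation; "ft_force": force on the tool from outside, world axes, zero at the start; "torque": the same for the moment, N m; "grip_width": opening from 0.0 (shut) to 1.0 (fully open).
Only numpy, scipy, OpenCV 4.12 (cv2) and the standard library are available. Lean on these libraries where they do the work, as an engineer would, in place of code of your own. Each camera call takes 0.05 s, during which the arm holds its last target.

### The job

Check the blind drive with the purple hex key for free play: swing the purple handle gently counter-clockwise (seen from above) until it meets the resistance of the disc's pin, then clockwise until it meets the other pin, then leave the handle let go in the middle of that free play. Stop at the resistance rather than dragging the pinned disc round, and leave the key of the other drive, with the black handle, where it is.

Things in the scene. Friction and masses are not known exactly. Their poses are not given: they have to be found in the camera images.
- purple_grip (a point): Middle of a hex key's purple plastic handle: a level bar 64 mm long, 18 wide, 22 high, its middle 62 mm above the table. x axis points along the bar, outward from the upright turning axis, which lies 80 mm back along -x; z up. An 8 mm steel arm joins it to the hub. Nothing under the handle is higher than 5 mm above the table.
- purple_key (a joint): Angle of the purple key relative to the disc, rad, growing counter-clockwise seen from above. 0: midway between the two pins; +0.5: arm against the counter-clockwise pin; -0.5: against the clockwise pin. Between the pins it turns nearly freely (under 1 N at the handle) and stays where it is left.
- purple_disc (a joint): Angle (rad, counter-clockwise from above, 0 at start) of the aluminium disc, radius 42 mm, top at 52 mm, on a white gearbox 70 x 70 mm fixed on a steel angle bracket. Two brass pins, 8 mm thick, tops at 70 mm, stand on it 32 mm from the axis, either side of the key's arm. Stiff: turns only if the key, against a pin, is pushed with about 11 N at mid handle.
- black_grip (a point): Middle of the handle of the other drive's hex key: same shape, size and axes as the purple one, but with a black handle. To be left alone.
Mind the look-alikes: they are no part of the job. What is shaped like the part that bears purple_grip but blue or red is not meant.

How it is judged:
On the way, in this order (a step that is already met when the one before it is completed fails the run):
1. the purple key lies at the counter-clockwise end of its free play (value of joint purple_key above 0.42 rad), for 0.1 s.
2. the purple key lies at the clockwise end of its free play (value of joint purple_key below -0.42 rad), for 0.1 s.
At the end, for the whole second after the job is handed in: The purple key rests within 0.18 rad (10 degrees) of the middle between its pins, the pinned disc is within 0.22 rad (12 degrees) of its starting angle, and the black handle is within 15 mm of where it was (value of joint purple_key between -0.18 and 0.18 rad and velocity of joint purple_key between -0.05 and 0.05 rad/s and value of joint purple_disc between -0.22 and 0.22 rad and distance of black_grip from where it was at the start of the episode below 0.015 m); the robot touches nothing.
It fails at once if the pinned disc is dragged more than 0.22 rad (12 degrees) round (value of joint purple_disc above 0.22 rad or value of joint purple_disc below -0.22 rad).
It fails at once if the black handle is moved more than 15 mm (distance of black_grip from where it was at the start of the episode above 0.015 m).
It also fails if it takes over 43 s, if anything falls off the work surface, if the arm or the gripper's body presses on something with over 40 N, if the wrist force passes 120 N, or if a joint passes its speed limit or range.

## Working session

There is one attempt and no reset: what is moved stays moved. The work goes in short steps, Python scripts to look and compute and a tool call to move; the robot and the scene stay as the last step left them, time stands still between calls to the robot, and variables do not carry over. Pictures are saved under pics/ and viewed, and the job is handed in when it is done.

Besides the shell and the picture viewer there is one more tool, called after "Call:" as a command line: name --argument value ..., lists and objects as JSON in quotes. play_rows: Moves the arm, as the interface text tells. Its arguments: {"type":"object","properties":{"rows":{"type":"array"},"force":{"type":"number"}},"required":["rows"]}

```bash
mkdir -p pics
cat > h.py <<'E'
import numpy as np,cv2
from workcell import readout,camera,camera_info,manip
def px2w(ci,u,v,z):
    K=np.array([[ci['fx'],0,ci['cx']],[0,ci['fy'],ci['cy']],[0,0,1.]])
    T=np.array(ci['world_from_camera'])
    p=cv2.undistortPoints(np.array([[[u,v]]],float),K,np.array([ci['k1'],0,0,0,0.]))[0,0]
    d=T[:3,:3]@np.array([p[0],-p[1],-1]);o=T[:3,3]
    return o+d*(z-o[2])/d[2]
def w2px(ci,P):
    T=np.linalg.inv(np.array(ci['world_from_camera']));c=T[:3,:3]@np.array(P)+T[:3,3]
    x,y=c[0]/-c[2],-c[1]/-c[2];s=1+ci['k1']*(x*x+y*y)
    return ci['fx']*x*s+ci['cx'],ci['fy']*y*s+ci['cy']
E
python3 - <<'E'
from h import *
o=readout.get_obs();print(o, manip.hold_point_z)
for n in('top','side'):
    cv2.imwrite(f'pics/{n}0.png',camera(n));print(n,camera_info(n))
E
```

```text
{'clock': 0.0, 'joint_pos': array([-1.32959815,  0.33291727, -0.06470107,  1.46095782,  0.02162545,
        1.34988312, -0.08851348]), 'joint_velocities': array([-6.39620054e-04, -8.54969073e-04,  1.76342469e-03, -2.80411769e-04,
       -8.90413635e-04,  9.57630970e-05, -7.77432397e-04]), 'tau': array([-3.86636975e-04, -6.25440431e+01,  4.87019552e-02, -3.91609883e+01,
        1.61437044e-02,  1.00828646e-02,  1.94911257e-05]), 'position': array([0.1628825 , 0.60301055, 0.23047971]), 'ee_rot': array([ 7.93956725e-01,  6.07973832e-01, -5.54253339e-04,  4.82100886e-04]), 'ft_force': array([0.4138358 , 0.700382  , 0.00273253]), 'torque': array([-0.00937207, -0.00519899, -0.04482244]), 'grip_width': 0.9965582812939989} 0.0187
top {'fx': 576.9481267554625, 'fy': 576.9481267554625, 'cx': 321.80896952100045, 'cy': 231.3294736902815, 'k1': -0.07926448553629899, 'world_from_camera': array([[ 0.05702008,  0.97280839, -0.22448285,  0.307766  ],
       [-0.99835164,  0.05408699, -0.01919884, -0.01338788],
       [-0.00653519,  0.22520754,  0.9742889 ,  0.90305308],
       [ 0.        ,  0.        ,  0.        ,  1.        ]])}
side {'fx': 449.70376058897307, 'fy': 449.70376058897307, 'cx': 324.03376771849594, 'cy': 233.70497141687767, 'k1': 0.0295580698227583, 'world_from_camera': array([[ 0.90244313,  0.30237782, -0.30686161,  0.26391637],
       [-0.43079309,  0.63950953, -0.63674554, -0.45993654],
       [ 0.00370319,  0.7068205 ,  0.70738326,  0.55928322],
       [ 0.        ,  0.        ,  0.        ,  1.        ]])}
```

View pics/top0.png

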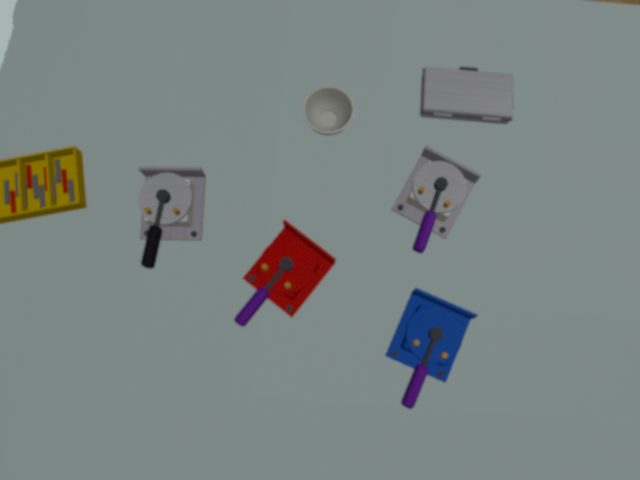

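View pics/side0.png

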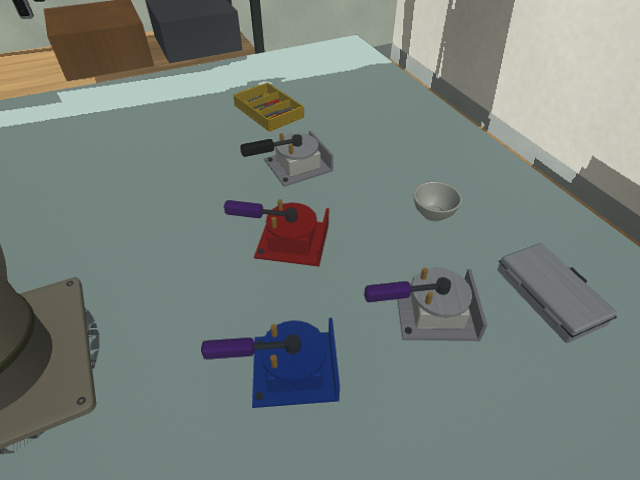

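Candidates with purple handles in the top view are the red drive (252,306), the blue drive (415,385) and the aluminium/white drive (425,230). The black-handled drive is at (152,246). The aluminium one fits, because it has an aluminium disc, a white gearbox and a steel bracket. I'll confirm it in an enlarged crop.

Run:
```python
from h import *
im=cv2.imread('pics/top0.png');c=im[140:260,380:500]
cv2.imwrite('pics/crop0.png',cv2.resize(cv2.convertScaleAbs(c,alpha=1.6),None,fx=5,fy=5,interpolation=cv2.INTER_CUBIC))
hsv=cv2.cvtColor(im,cv2.COLOR_BGR2HSV)
m=cv2.inRange(hsv,(125,80,40),(160,255,255));n,l,s,ce=cv2.connectedComponentsWithStats(m)
ci=camera_info('top')
for i in range(1,n):
    if s[i,4]>100:
        ys,xs=np.where(l==i);P=np.array([px2w(ci,x,y,.069)[:2] for x,y in zip(xs,ys)]);mu=P.mean(0)
        w,v=np.linalg.eigh(np.cov((P-mu).T));print(ce[i],s[i,4],mu,np.ptp((P-mu)@v,axis=0),v[:,1],np.rad2deg(np.arctan2(v[1,1],v[0,1])))
for z,p in((.070,(441,184)),(.07,(421,189)),(.07,(448,204))):print(p,px2w(ci,*p,z))
```

```text
[424.57961783 230.72823779] 471 [ 0.50941363 -0.14942749] [0.01740096 0.06569757] [-0.95195902  0.30622545] 162.16809512636894
[251.83629191 305.79684418] 507 [0.38406945 0.09771104] [0.01789609 0.06322888] [-0.81857371  0.5744015 ] 144.94227038333838
[414.74954296 385.3583181 ] 547 [ 0.28526126 -0.14018021] [0.01767729 0.06389377] [-0.93268569  0.36069017] 158.8574121643036
(441, 184) [ 0.58318466 -0.17302922  0.07      ]
(421, 189) [ 0.57352171 -0.14278935  0.07      ]
(448, 204) [ 0.55230093 -0.18385258  0.07      ]
```

View pics/crop0.png

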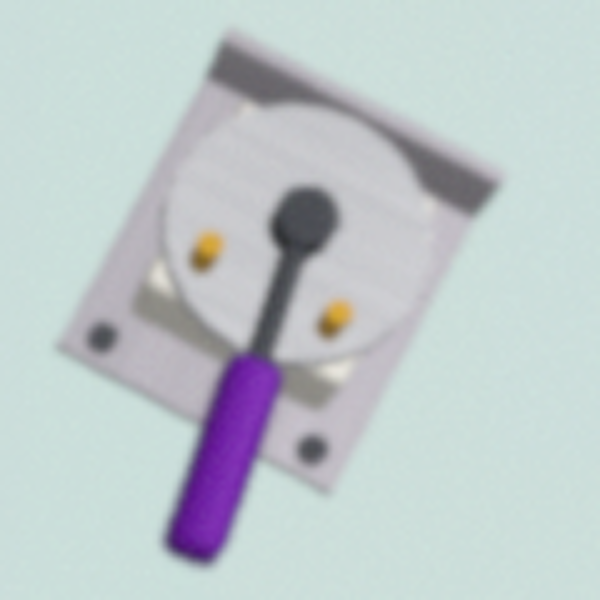

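The crop confirms it: white gearbox, grey disc and two brass pins, with the purple handle at (425,230). The key's axis works out at (0.585,-0.174), and the handle points at 162°. The pins put the middle of the free play at about 154°. Tool yaw already nearly matches, so I'll move over.

Call:
play_rows --rows '[[[40,-34,0],[0,0,0],36],[[40,-34,0],[0,0,0],36],[[40,-34,0],[0,0,0],36],[[40,-34,0],[0,0,0],36],[[40,-34,0],[0,0,0],36],[[37,-33,0],[0,0,0],36],[[25,-50,0],[0,0,0],36],[[25,-50,0],[0,0,0],36],[[25,-50,0],[0,0,0],36],[[25,-50,0],[0,0,0],36]]' --force 20

```text
clock: 1.35
position: [0.5004, 0.1986, 0.2312]
ee_rot: [0.794, 0.608, -0.0, -0.0]
ft_force: [0.0, 0.8, -0.2]
grip_width: 0.423
```

Run:
```python
from h import *
o=readout.get_obs();print(o['position'],o['ee_rot'],o['joint_pos'],o['grip_width'],o['ft_force'],o['clock'])
```

```text
[0.50036874 0.1985827  0.23117762] [ 7.93956047e-01  6.07975145e-01 -8.28401591e-05 -1.06874611e-04] [-0.7101991   0.13668449  0.27312827  1.70608652 -0.03829031  1.30422266
  0.87761942] 0.4231458845787594 [ 0.02230795  0.78734391 -0.20591616] 1.35
```

Call:
play_rows --rows '[[[1,-50,0],[0,0,0],36],[[1,-50,0],[0,0,0],36],[[1,-50,0],[0,0,0],36],[[1,-50,0],[0,0,0],36],[[1,-50,0],[0,0,0],36],[[2,-50,0],[0,0,0],36],[[2,-48,0],[0,0,0],36],[[0,0,0],[0,0,0],36]]'

```text
clock: 2.35
position: [0.508, -0.1519, 0.2312]
ee_rot: [0.796, 0.605, -0.001, 0.0]
ft_force: [0.5, 0.9, -0.8]
grip_width: 0.417
```

Run:
```python
from h import *
o=readout.get_obs();print(o['position'],o['ee_rot'],o['joint_pos'],o['grip_width'],o['ft_force'])
ci=camera_info('wrist');cv2.imwrite('pics/w1.png',camera('wrist'))
import pickle;pickle.dump(ci,open('ciw1.pkl','wb'))
print(ci['world_from_camera'],w2px(ci,(.585,-.1735,.07)))
```

```text
[ 0.50802316 -0.15186594  0.23123825] [ 7.95918704e-01  6.05403145e-01 -5.40796068e-04  3.95986498e-04] [-0.32493728  0.12188316  0.5780466   1.73912089 -0.06759105  1.30088008
  1.568304  ] 0.4170232531232439 [ 0.48468755  0.88128437 -0.83058929]
[[ 0.2674561  -0.92362135 -0.27457394  0.43967271]
 [ 0.96356776  0.2557455   0.07830338 -0.13232978]
 [-0.00210163 -0.28551331  0.95837244  0.37430872]
 [ 0.          0.          0.          1.        ]] (np.float64(319.6020712075831), np.float64(300.7012593691152))
```

View pics/w1.png

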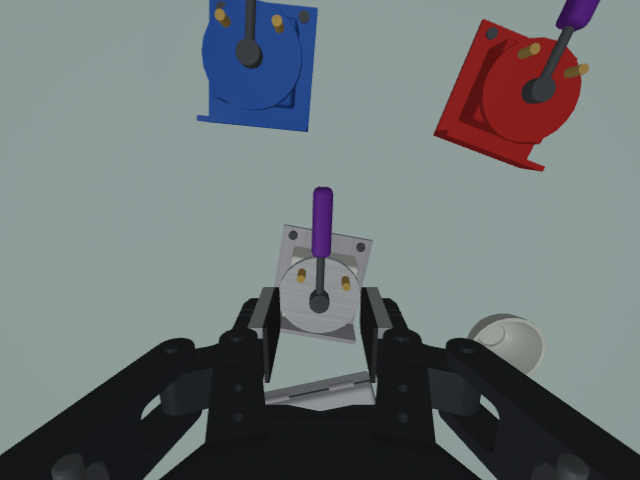

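The wrist view shows the hub at (319,301), where my axis estimate projects (320,301). The pins are near (302,272) and (346,283), and the handle is around (322,222). I'll refine these.

Run:
```python
from h import *
import pickle;ci=pickle.load(open('ciw1.pkl','rb'));im=cv2.imread('pics/w1.png')
hsv=cv2.cvtColor(im,cv2.COLOR_BGR2HSV)
m=cv2.inRange(hsv,(125,80,40),(160,255,255));n,l,s,ce=cv2.connectedComponentsWithStats(m)
i=int(l[222,322]);ys,xs=np.where(l==i);P=np.array([px2w(ci,x,y,.069)[:2] for x,y in zip(xs,ys)])
(c,wh,a)=cv2.minAreaRect((P*1e4).astype(np.float32));mu=P.mean(0);w,v=np.linalg.eigh(np.cov((P-mu).T));d=v[:,1]*np.sign(-v[0,1])
print('handle',mu,np.array(c)/1e4,wh,np.rad2deg(np.arctan2(d[1],d[0])),'axis',mu-.08*d)
for p in((319,301),):print('hub',px2w(ci,*p,.07))
cv2.imwrite('pics/w1c.png',cv2.resize(im[180:350,260:390],None,fx=3.5,fy=3.5,interpolation=cv2.INTER_CUBIC))
```

```text
handle [ 0.51095309 -0.15089012] [ 0.51165952 -0.15112559] (173.60525512695312, 650.2344970703125) 162.5709144349199 axis [ 0.58728016 -0.17485214]
hub [ 0.58515046 -0.17414345  0.07      ]
```

View pics/w1c.png

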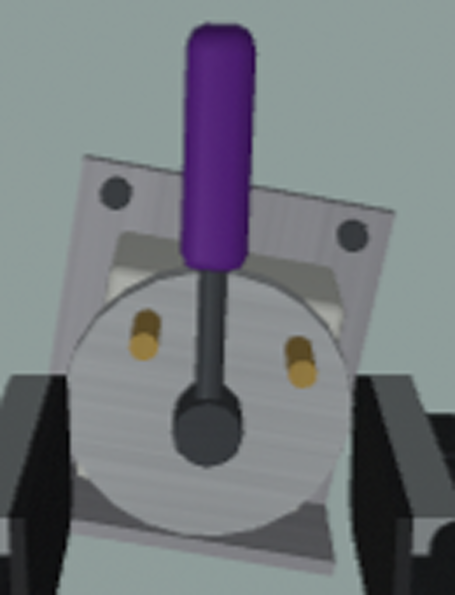

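Run:
```python
from h import *
import pickle;ci=pickle.load(open('ciw1.pkl','rb'))
A=np.array([.5858,-.1743])
an=[]
for p in((301.1,279.1),(346.3,287.1)):
    d=px2w(ci,*p,.07)[:2]-A;an.append(np.rad2deg(np.arctan2(d[1],d[0]))%360);print(np.hypot(*d),an[-1])
mid=np.mean(an);print(mid)
for t in(162.4,mid,mid+28.65,mid-28.65):
    r=np.deg2rad(t);print(t,A+.08*np.array([np.cos(r),np.sin(r)]))
```

```text
0.028877089331452544 200.33418891986145
0.030086063773463893 104.91583128672181
152.62501010329163
162.4 [ 0.50954475 -0.15011041]
152.62501010329163 [ 0.51475871 -0.13751502]
181.27501010329163 [ 0.50581981 -0.1760801 ]
123.97501010329162 [ 0.5410935  -0.10795749]
```

Call:
play_rows --rows '[[[1.5,2,-30],[0,0,-2],36],[[0,0,-35],[0,0,0],36],[[0,0,-35],[0,0,0],36],[[0,0,-30],[0,0,0],36],[[0,0,-25],[0,0,0],36],[[0,0,-20],[0,0,0],36],[[0,0,-18],[0,0,0],36],[[0,0,0],[0,0,0],36]]'

```text
clock: 3.4
position: [0.5097, -0.1447, 0.0372]
ee_rot: [0.804, 0.594, -0.001, -0.001]
ft_force: [0.1, -0.0, 0.6]
grip_width: 0.421
```

Run:
```python
from h import *
o=readout.get_obs();print(o['position'],o['ee_rot'],o['grip_width'],o['ft_force'],o['torque'])
im=camera('side');cv2.imwrite('pics/s2.png',cv2.resize(im[180:380,300:560],None,fx=3,fy=3))
```

```text
[ 0.50967302 -0.14465299  0.03715533] [ 0.80414008  0.59443855 -0.00084063 -0.00091721] 0.42073422987258424 [ 0.06314508 -0.01190534  0.59984662] [0.01757226 0.037244   0.03659228]
```

View pics/s2.png

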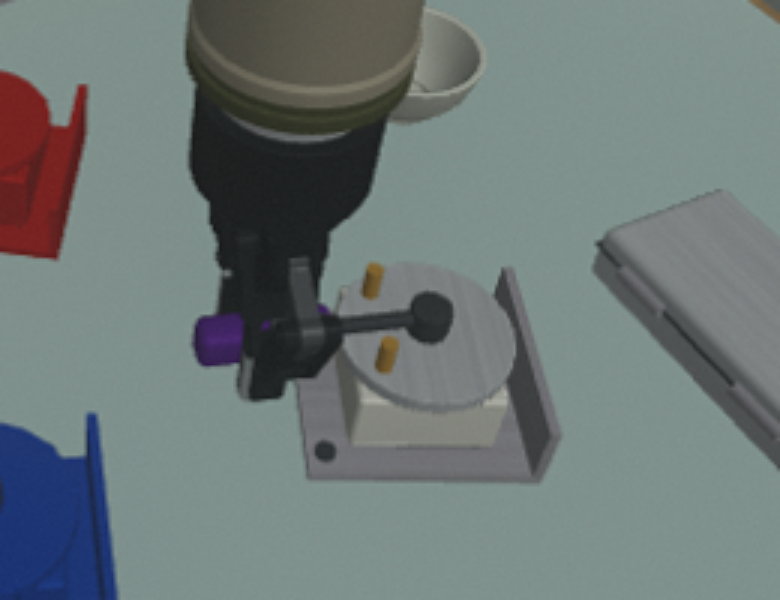

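The fingers straddle the handle and touch nothing. I'll swing counter-clockwise in steps with a narrower opening.

Call:
play_rows --rows '[[[-0.6,-4.5,0],[0,0,1],28],[[-0.6,-4.4,0],[0,0,1],28],[[-0.8,-3.4,0],[0,0,2.5],28],[[-0.7,-3.4,0],[0,0,2.5],28],[[-0.5,-3.4,0],[0,0,2.5],28],[[-0.4,-3.5,0],[0,0,2.5],28],[[-0.3,-4.2,0],[0,0,3],28],[[0,0,0],[0,0,0],28]]'

```text
clock: 4.45
position: [0.5067, -0.1731, 0.0388]
ee_rot: [0.72, 0.694, 0.0, 0.0]
ft_force: [-0.0, 0.1, -0.4]
grip_width: 0.328
```

Call:
play_rows --rows '[[[0,-2.1,0],[0,0,1.5],28],[[0,-2.1,0],[0,0,1.5],28],[[0,0,0],[0,0,0],28]]'

```text
clock: 4.82
position: [0.5066, -0.1768, 0.0384]
ee_rot: [0.702, 0.713, 0.0, 0.0]
ft_force: [-0.5, 1.0, -0.0]
grip_width: 0.327
```

Call:
play_rows --rows '[[[0,-1.4,0],[0,0,1],28],[[0,0,0],[0,0,0],28]]'

```text
clock: 5.08
position: [0.5065, -0.1781, 0.0383]
ee_rot: [0.695, 0.719, -0.0, -0.0]
ft_force: [0.3, -0.6, -0.6]
grip_width: 0.329
```

Run:
```python
from h import *
for i in range(3):
    o=readout.get_obs();print(o['position'],o['ft_force'],o['torque']);im=camera('side')
cv2.imwrite('pics/s3.png',cv2.resize(im[200:350,340:500],None,fx=4,fy=4))
```

```text
[ 0.50652335 -0.17810513  0.03833426] [ 0.3013313  -0.57773086 -0.64311559] [ 0.05575907 -0.0039956   0.00070508]
[ 0.50653287 -0.178052    0.03832104] [-0.17678139 -0.08953568  0.61022452] [-0.00746196  0.02495432  0.02330943]
[ 0.50652923 -0.17800885  0.03830168] [ 0.64006732  0.07254373 -0.50617469] [-0.01855027  0.00613491 -0.06747941]
```

View pics/s3.png

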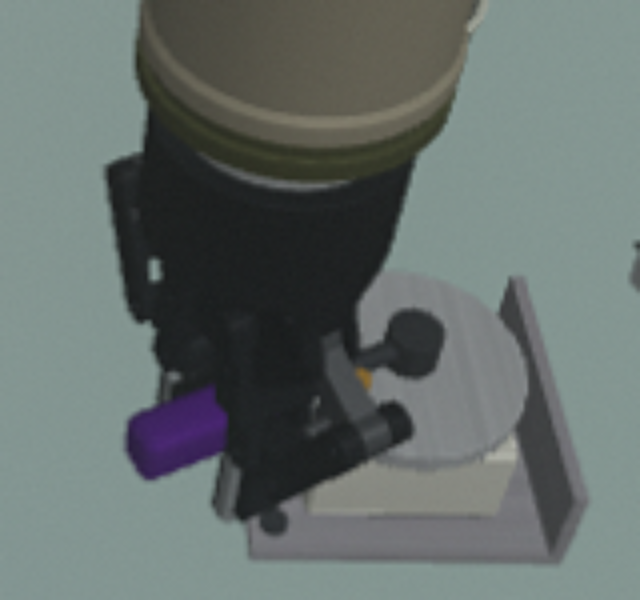

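The view shows the handle swung counter-clockwise, with its end at crop (160,440) and its arm close to the brass pin at (362,380). Force is still noise only, so I'll continue in 1° steps.

Call:
play_rows --rows '[[[0.1,-1.4,0],[0,0,1],28],[[0,0,0],[0,0,0],28]]'

```text
clock: 5.48
position: [0.5066, -0.1795, 0.0384]
ee_rot: [0.689, 0.725, 0.0, -0.0]
ft_force: [-1.0, -0.8, -0.5]
grip_width: 0.33
```

Call:
play_rows --rows '[[[0.1,-1.4,0],[0,0,1],28],[[0,0,0],[0,0,0],28]]'

```text
clock: 5.72
position: [0.5068, -0.181, 0.0384]
ee_rot: [0.683, 0.731, 0.0, 0.0]
ft_force: [-0.4, -0.1, 0.6]
grip_width: 0.333
```

Call:
play_rows --rows '[[[0.1,-1.4,0],[0,0,1],28],[[0,0,0],[0,0,0],28]]'

```text
clock: 5.98
position: [0.5069, -0.1824, 0.0384]
ee_rot: [0.676, 0.737, 0.0, 0.0]
ft_force: [0.1, -0.4, -0.3]
grip_width: 0.324
```

Call:
play_rows --rows '[[[0.1,-1.4,0],[0,0,1],28],[[0,0,0],[0,0,0],28]]'

```text
clock: 6.22
position: [0.5071, -0.1831, 0.0383]
ee_rot: [0.67, 0.743, 0.0, -0.0]
ft_force: [-0.7, 3.0, -0.4]
grip_width: 0.328
```

Call:
play_rows --rows '[[[0.1,-1,0],[0,0,0.7],28],[[0,0,0],[0,0,0],28]]'

```text
clock: 6.48
position: [0.5072, -0.1831, 0.0382]
ee_rot: [0.665, 0.747, 0.001, -0.001]
ft_force: [0.4, 6.5, 1.2]
grip_width: 0.329
```

Resistance is met at 6.5 N, below the 11 N breakaway, with the key at about 182.8°. I'll now swing clockwise.

Call:
play_rows --rows '[[[-0.5,5.2,0],[0,0,-3.3],28],[[-0.5,5.3,0],[0,0,-3.4],28],[[0.2,4.2,0],[0,0,-3],28],[[0.2,4.2,0],[0,0,-3],28],[[0.6,4.1,0],[0,0,-3],28],[[0.7,4.1,0],[0,0,-3],28],[[1.1,4.1,0],[0,0,-3],28],[[1.1,4.0,0],[0,0,-3],28],[[1.5,3.9,0],[0,0,-3],28],[[1.5,3.9,0],[0,0,-3],28],[[1.9,3.8,0],[0,0,-3],28],[[1.9,3.7,0],[0,0,-3],28]]'

```text
clock: 7.98
position: [0.5167, -0.1346, 0.0384]
ee_rot: [0.867, 0.498, -0.0, 0.0]
ft_force: [-0.6, 0.1, 0.4]
grip_width: 0.331
```

Call:
play_rows --rows '[[[2.3,3.5,0],[0,0,-3],28],[[2.3,3.5,0],[0,0,-3],28],[[2.6,3.3,0],[0,0,-3],28],[[2.6,3.2,0],[0,0,-3],28],[[3,3,0],[0,0,-3],28],[[3,3,0],[0,0,-3],28],[[0,0,0],[0,0,0],28]]'

```text
clock: 8.85
position: [0.5327, -0.1148, 0.0383]
ee_rot: [0.934, 0.358, -0.0, 0.0]
ft_force: [-0.1, -0.3, -0.9]
grip_width: 0.327
```

Call:
play_rows --rows '[[[2.1,1.8,0],[0,0,-2],28],[[2.1,1.8,0],[0,0,-2],28],[[0,0,0],[0,0,0],28]]'

```text
clock: 9.22
position: [0.5369, -0.1108, 0.0383]
ee_rot: [0.946, 0.325, 0.0, 0.0]
ft_force: [0.0, 0.5, -1.1]
grip_width: 0.326
```

Call:
play_rows --rows '[[[1.1,0.9,0],[0,0,-1],28],[[1.1,0.9,0],[0,0,-1],28],[[0,0,0],[0,0,0],28]]'

```text
clock: 9.6
position: [0.539, -0.1091, 0.0383]
ee_rot: [0.951, 0.308, 0.0, -0.0]
ft_force: [-0.7, 0.4, -0.0]
grip_width: 0.325
```

Call:
play_rows --rows '[[[1.1,0.8,0],[0,0,-1],28],[[0,0,0],[0,0,0],28]]'

```text
clock: 9.85
position: [0.5401, -0.1083, 0.0383]
ee_rot: [0.954, 0.3, 0.0, -0.0]
ft_force: [0.0, 0.3, -0.5]
grip_width: 0.33
```

Call:
play_rows --rows '[[[1.1,0.8,0],[0,0,-1],28],[[0,0,0],[0,0,0],28]]'

```text
clock: 10.1
position: [0.5412, -0.1075, 0.0383]
ee_rot: [0.957, 0.291, 0.0, -0.0]
ft_force: [0.4, 0.0, 0.9]
grip_width: 0.329
```

Call:
play_rows --rows '[[[1.1,0.8,0],[0,0,-1],28],[[0,0,0],[0,0,0],28]]'

```text
clock: 10.35
position: [0.5424, -0.1067, 0.0383]
ee_rot: [0.959, 0.283, 0.0, -0.0]
ft_force: [-0.1, 0.6, 0.3]
grip_width: 0.332
```

Call:
play_rows --rows '[[[1.1,0.8,0],[0,0,-1],28],[[0,0,0],[0,0,0],28]]'

```text
clock: 10.6
position: [0.5434, -0.1059, 0.0383]
ee_rot: [0.962, 0.275, 0.0, -0.0]
ft_force: [-0.2, -0.7, -0.7]
grip_width: 0.331
```

Call:
play_rows --rows '[[[1.1,0.8,0],[0,0,-1],28],[[0,0,0],[0,0,0],28]]'

```text
clock: 10.85
position: [0.5437, -0.106, 0.0382]
ee_rot: [0.964, 0.266, -0.001, 0.0]
ft_force: [-3.9, -3.3, 1.8]
grip_width: 0.324
```

The clockwise pin is met at about 5 N with the key at about 125°. The span is 57.6° (expected 57.3°), so the middle is at about 154°. I'll hold briefly and then push the key back to the middle.

Call:
play_rows --rows '[[[0.2,0.2,0],[0,0,0],28],[[-3,-2.4,0],[0,0,2.6],28],[[-2.9,-2.3,0],[0,0,2.6],28],[[-3.2,-2.6,0],[0,0,3],28],[[-3.3,-2.6,0],[0,0,3],28],[[-3,-3,0],[0,0,3],28],[[-3,-3,0],[0,0,3],28],[[-2.6,-3.2,0],[0,0,3],28],[[-2.6,-3.3,0],[0,0,3],28],[[-2.3,-3.5,0],[0,0,3],28],[[-2.3,-3.5,0],[0,0,3],28],[[-1.3,-2.5,0],[0,0,2],28]]'

```text
clock: 12.35
position: [0.5154, -0.1367, 0.0384]
ee_rot: [0.856, 0.516, 0.0, -0.0]
ft_force: [0.6, 0.7, 0.1]
grip_width: 0.326
```

Call:
play_rows --rows '[[[-1.3,-2.5,0],[0,0,2],28],[[-1.2,-2.5,0],[0,0,2],28],[[-0.5,-1,0],[0,0,0.8],28],[[-0.4,-1,0],[0,0,0.8],28],[[0,0,0],[0,0,0],28]]'

```text
clock: 12.98
position: [0.5117, -0.144, 0.0383]
ee_rot: [0.831, 0.557, -0.0, -0.0]
ft_force: [1.0, -0.3, -0.0]
grip_width: 0.329
```

Next I'll back off to centre the fingers on the handle, open slightly, and lift.

Call:
play_rows --rows '[[[1.1,2.3,0],[0,0,-1.8],30],[[1,2.3,0],[0,0,-1.8],34],[[0,0,0],[0,0,0],36],[[0,0,0],[0,0,0],36],[[0,0,15],[0,0,0],36],[[0,0,25],[0,0,0],36],[[0,0,35],[0,0,0],36],[[0,0,45],[0,0,0],36],[[0,0,45],[0,0,0],36],[[0,0,30],[0,0,0],36],[[0,0,0],[0,0,0],36],[[0,0,0],[0,0,0],36]]'

```text
clock: 14.48
position: [0.5135, -0.1393, 0.2333]
ee_rot: [0.848, 0.53, 0.0, -0.0]
ft_force: [-0.2, 0.0, -1.5]
grip_width: 0.419
```

Run:
```python
from h import *
o=readout.get_obs();print(o['position'],o['ft_force'],o['clock'])
ci=camera_info('wrist');im=camera('wrist')
cv2.imwrite('pics/w4.png',cv2.resize(im[150:370,240:410],None,fx=2.7,fy=2.7,interpolation=cv2.INTER_CUBIC))
import pickle;pickle.dump(ci,open('ciw4.pkl','wb'))
hsv=cv2.cvtColor(im,cv2.COLOR_BGR2HSV)
m=cv2.inRange(hsv,(125,80,40),(160,255,255));n,l,s,ce=cv2.connectedComponentsWithStats(m)
for i in range(1,n):
    if s[i,4]<300: continue
    ys,xs=np.where(l==i);P=np.array([px2w(ci,x,y,.069)[:2] for x,y in zip(xs,ys)])
    mu=P.mean(0);w,v=np.linalg.eigh(np.cov((P-mu).T));d=v[:,1]*np.sign(-v[0,1])
    print(mu,np.rad2deg(np.arctan2(d[1],d[0])))
t=camera('top');cv2.imwrite('pics/t4.png',t)
```

```text
[ 0.51354793 -0.13934048  0.23332476] [-0.17803055  0.03651967 -1.45403672] 14.475
[ 0.51505716 -0.14035859] 154.2731391547445
```

View pics/w4.png

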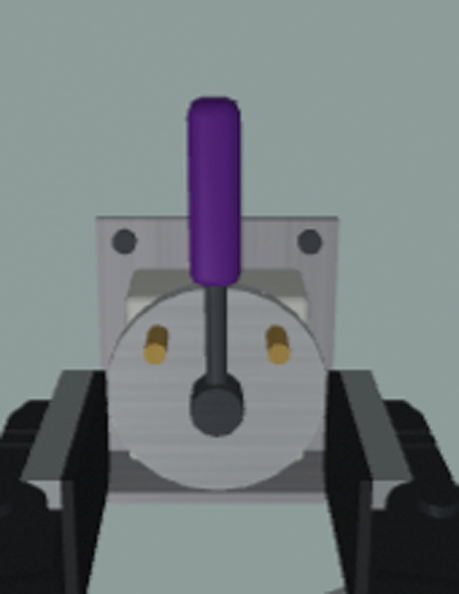

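View pics/t4.png

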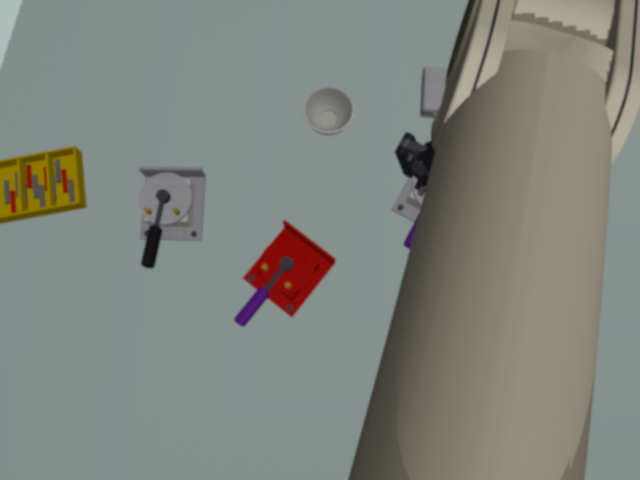

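The wrist crop shows the arm midway between the pins, (156,350) and (278,350) either side of x≈216, at a measured 154.3°. The disc still sits square to the bracket. The top view has the black handle unmoved at (152,246), and the gripper is clear. Handing in.

```bash
python3 -c "
from workcell import manip
print(manip.hand_in())"
```

```text
the job is handed in; nothing more can be done
None
```

The free-play check on the purple-handled aluminium drive is done and handed in; the hand-in gives no verdict.

- **Swing:** With the fingers straddling the handle, I turned it counter-clockwise to the pin (about 6.5 N at about 183°), then clockwise to the other pin (about 5 N at about 125°). Both forces are below the 11 N that would drag the disc. The span between pins was 57.6°, against 57.3° expected.
- **Final position:** I pushed the key back to the middle, backed the fingers off it and lifted clear. The last wrist view puts the handle at 154.3°, against a middle of 154.0°, with the pins evenly either side.
- **Left alone:** The disc looks unturned, and the black handle is at the same pixels as at the start. I handed in just after the 14.5 s mark, within the 43 s limit.
- **Disagreement:** My first estimate of the middle, from the pin positions in the image, was 152.6°. That differs by about 1.4° from the value found by contact. I used the contact value, and the difference is well within the 10° allowed.

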